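# Lock the orange stage onto the filter holder

## Robot

A 6-joint arm with a two-finger parallel gripper is mounted at the origin on the work surface. World frame = base frame: x ahead of the robot, y to its left, z up, the work surface at z = 0. Lengths are in m, angles in rad, forces in N, time in s.
With the tool pointing down it reaches from about 0.35 to 0.925 m from the base axis. Payload 6.4 kg.
Tool frame: the origin (TCP) lies on the centre line of the jaws, within the pads' length; the fingertips stand 8 mm ahead of it and the grasp point (between the pads) lies 11 mm behind it; x points along the fingers, z is the direction in which the jaws open and shut, and the axes are right-handed (so a half turn about x gives the same grasp; the last joint's range is limited). The gripper opens to 85 mm and grips with 20 to 120 N. Pads are 22 mm wide; open, the fingers measure 114 mm over their backs; the gripper's body (76 mm by 85 mm) begins 54 mm behind the grasp point. The pads swing forward as they close: fully open they stand 13 mm farther back than shut.
Start: joints at [1.04, 0.245, 1.558, -0, 1.339, -0.174], TCP at [0.227, 0.609, 0.239] pointing down, gripper open.
Joint ranges: [-3.13, 3.13], [-1.02, 2.26], [0.13, 2.54], [-0.95, 4.09], [0.21, 2.88], [-2.74, 2.74]. Speed limits (rad/s): [2.57, 2.57, 3.14, 3.14, 3.14, 3.14].

## Interface

Orientations are given as a unit quaternion [w, x, y, z].
In Python, from workcell import readout, grab_frame, workorder gives the robot as it stands.
- The arm moves only by the shell command python3 -m pendant 'ROWS' [FORCE]. ROWS is JSON, a list that holds one entry, the list of rows, each a list of 7 numbers: the turn, a rotation vector about the tool's x, y, z in degrees, then the shift along the tool's x, y, z in m, then the closure, from 0 (fully open) to 1 (shut). In form: [[[rx, ry, rz, tx, ty, tz, jaw], ...]]. A call has 1 to 20 rows; each row is the pose to reach, as a shift and turn from the pose commanded when the call began, along the tool's axes at that moment; what a row does not reach only later rows make up. A row lasts 1/8 s, in which the tool goes at most 62.5 mm and 10.7 degrees, less where a joint would pass 70% of its speed; a pose out of reach is approached as far as the arm can. A call with a gripper value outside its range is refused whole. The fingers move at their own pace and stop on an object; FORCE is the grip in N (left out, the last holds). Time passes only in rows, so rows that repeat a pose let the fingers close. It gives the time, the measured TCP pose, the force and the opening at its end, in the units of the state.
- readout.read_state(): the state, without advancing time (a new reading comes with each control period).
- grab_frame(name): name is "side" or "top"; returns a dict with "color" (420x560x3 uint8, red, green, blue), "depth" (420x560 float32, m along the optical axis (not along the pixel's ray), 0 where there is no reading), "fx", "fy", "cx", "cy" (pixels), "k1" (the pictures are not rectified: a ray, as slopes to the right and down, at radius r is drawn at 1 + k1 r^2 times it, then the intrinsics apply), "rvec" (rotation vector, rad) and "tvec" (3), from world to camera coordinates, as OpenCV has them. Camera axes: x right, y down, z forward; pixel columns grow to the right and rows downward; lengths in m; the calibration is good to about 2 mm. A picture is of the moment at which its call begins.
- workorder.finish_job(): hands the job in, once; it reports no verdict.
The state is a dict: "time": time; "qpos": joint angles; "dq": joint speeds; "joint_torque": joint torques, N m; "tcp_pos": TCP position; "tool_rot": TCP orientation; "ft_force": force on the tool from outside, world axes, zero at the start; "wrist_torque": the same for the moment, N m; "grip_width": opening from 0.0 (shut) to 1.0 (fully open).
Only numpy, scipy, OpenCV 4.12 (cv2) and the standard library are available. Lean on these libraries where they do the work, as an engineer would, in place of code of your own. Each camera call takes 0.05 s, during which the arm holds its last target. There are 200 camera calls.

## Task

Pick up the orange filter stage and lower it upright over the pins of the grey-and-black filter holder base, with its white line in line with the base's two pins, until it is fully down on the black seat. Then turn it a quarter turn clockwise, seen from above, so that the bayonet locks, and let go of it. Leave the blue stage and the amber jar where they stand.

Things in the scene. Friction and masses are not known exactly. Their poses are not given: they have to be found in the camera images.
- holder: Fixed filter holder base: grey foot 110 mm across, black column 72 mm across with its flat top (seat) 30 mm up, tapered steel post (24 mm thick, tip 68 mm up). Two pins (8 mm thick, centre 45 mm up) stick out along the body's +x and -x to 25 mm off the axis; white foot marks lie the same way. Half-turn symmetric. Origin: on the axis at bench level, z up.
- orange_stage_mid (a point): Centre of loose orange stage, 90 mm tall, 0.15 kg. Hollow skirt 68 mm wide to 45 mm up; above it a round neck 48 mm wide: grasp 25 mm above this point. White line on top = x axis = pin gaps (either way round). Drops over post (5 mm play) if x is within 20 deg of the pins; point is then 75 mm up (stopped at 94 by the pins if not). Turns freely clockwise (-z), stop at about 105 deg (-33 the other way).
- blue_stage_mid (a point): Centre (half-way up) of a loose blue stage with the same outside shape and size as the orange one; a bystander, not to be used.
- jar_mid (a point): Centre (half-way up) of a loose amber glass jar, 56 mm across and 85 mm tall, standing on the bench; a bystander.

How it is judged:
By the outcome, as a careful person would: the job done as asked, in the order asked, and still so for the second after the job is handed in, with the robot touching nothing.
It also fails if it takes over 42 s, if anything falls off the work surface, if the arm or the gripper's body presses on something with over 40 N, if the wrist force passes 120 N, or if a joint passes its speed limit or range.

## Working session

There is one attempt and no reset: what is moved stays moved. The work goes in short steps, Python scripts to look and compute and a shell command to move; the robot and the scene stay as the last step left them, time stands still between calls to the robot, and variables do not carry over. Pictures are saved under pics/ and viewed, about 8 in all and at most 12, crops included, and the job is handed in when it is done.

```bash
ls; mkdir -p pics; cat > h.py <<'E'
import numpy as np,cv2
from workcell import readout,grab_frame,workorder
from scipy.spatial.transform import Rotation as R
def pts(f):
    """world points for every pixel from depth"""
    h,w=f['depth'].shape
    u,v=np.meshgrid(np.arange(w),np.arange(h))
    xy=slopes(f,np.stack([u,v],-1))
    P=np.concatenate([xy,np.ones((h,w,1))],-1)*f['depth'][...,None]
    M=cv2.Rodrigues(np.array(f['rvec'],float))[0]
    return (P-np.array(f['tvec']).ravel())@M
def slopes(f,uv):
    d=(np.asarray(uv,float)-[f['cx'],f['cy']])/[f['fx'],f['fy']]
    s=d.copy()
    for _ in range(10): s=d/(1+f['k1']*(s**2).sum(-1,keepdims=True))
    return s
def plane(f,uv,z):
    s=slopes(f,uv); s=np.concatenate([s,np.ones(s.shape[:-1]+(1,))],-1)
    M=cv2.Rodrigues(np.array(f['rvec'],float))[0]
    c=-M.T@np.array(f['tvec'],float).ravel(); d=s@M
    return c+d*((z-c[2])/d[...,2])[...,None]
def save(f,n): cv2.imwrite('pics/'+n,f['color'][...,::-1])
E
python3 - <<'E'
from h import *
for n in('top','side'):
    f=grab_frame(n); save(f,n+'0.png'); np.savez(n+'0.npz',**f)
    M=cv2.Rodrigues(np.array(f['rvec'],float))[0]; print(n,-M.T@np.array(f['tvec']).ravel(),f['fx'],f['k1'])
s=readout.read_state(); print(s)
print(R.from_quat(np.roll(s['tool_rot'],-1)).as_matrix().round(3))
E
```

```text
pics
top [0.38367379 0.07494382 0.90520471] 466.02119751794817 -0.08669835472527705
side [0.31927896 0.67687734 0.49071162] 387.9736230359144 0.017472611152082356
{'time': 0.1, 'qpos': array([ 1.03990235e+00,  2.45721280e-01,  1.55888064e+00,  2.48066980e-05,
        1.33869997e+00, -1.74131617e-01]), 'dq': array([ 0.00098859, -0.00018583, -0.00325011, -0.00049162,  0.00137799,
        0.00133327]), 'joint_torque': array([-6.09687754e-05, -4.30671251e+01, -3.27130222e+01, -1.34429915e-04,
        2.89511023e-03, -4.78820780e-06]), 'tcp_pos': array([0.22676895, 0.60864806, 0.23831135]), 'tool_rot': array([ 0.58023324, -0.40359172,  0.58133754,  0.40310021]), 'ft_force': array([-0.63532238,  0.00101068, -0.27217687]), 'wrist_torque': array([-0.01705731, -0.04394855,  0.04085273]), 'grip_width': 1.0030591160948146}
[[-0.001 -0.937  0.349]
 [-0.001  0.349  0.937]
 [-1.     0.    -0.002]]
```

View pics/top0.png

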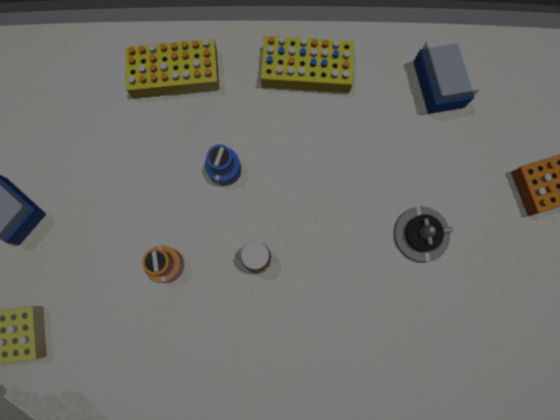

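View pics/side0.png

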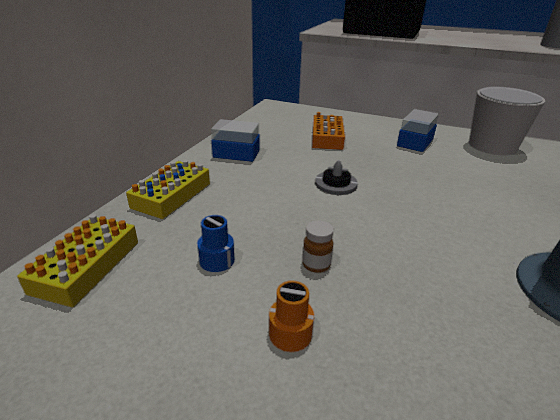

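The top view shows the orange stage at about (157,262), with its line near vertical. Blue is at (220,162), the jar at (255,256) and the holder at (423,233) with foot marks near (419,211) and (427,258). Next I'll measure these.

```bash
python3 - <<'E'
from h import *
f=dict(np.load('top0.npz')); P=pts(f); hsv=cv2.cvtColor(f['color'],cv2.COLOR_RGB2HSV)
f['k1']=float(f['k1'])
def roi(c,r):
    m=np.zeros(P.shape[:2],bool); m[c[1]-r:c[1]+r,c[0]-r:c[0]+r]=1; return m
def circ(m,n):
    p=P[m]; c,rr=cv2.minEnclosingCircle(p[:,:2].astype(np.float32)); print(n,m.sum(),'mean',p.mean(0).round(4),'circ',np.round(c,4),round(rr,4))
z=P[...,2]
for n,c in(('orange',(160,262)),('blue',(220,164)),('jar',(255,256)),('holder',(423,233))):
    q=roi(c,32); print(n,'zmax',np.percentile(z[q],[50,97,99.5]).round(4))
    if n!='holder':
        circ(q&(z>.078),n+' top')
    else:
        circ(q&(z>.006)&(z<.022),'foot'); circ(q&(z>.024)&(z<.036),'seat'); circ(q&(z>.06),'tip')
# white lines
w=(hsv[...,1]<70)&(hsv[...,2]>110)
for n,c,r in(('orange',(156,262),14),('blue',(219,158),14)):
    m=roi(c,r)&w&(z>.08); p=plane(f,np.argwhere(m)[:,::-1],.09)[:,:2]
    if len(p)<5: print(n,len(p),hsv[c[1],c[0]]);continue
    d=np.linalg.svd(p-p.mean(0))[2][0]; print(n,'line',len(p),p.mean(0),np.degrees(np.arctan2(d[1],d[0]))%180)
im=f['color'][200:290]; a=cv2.resize(f['color'][198:268,388:458],(400,400),interpolation=2); b=cv2.resize(f['color'][228:298,125:195],(400,400),interpolation=2)
cv2.imwrite('pics/crop.png',np.hstack([a,b])[...,::-1])
E
```

```text
orange zmax [0.0002 0.0912 0.0939]
orange top 613 mean [0.4439 0.2854 0.1161] circ [0.4226 0.1941] 0.1255
blue zmax [-0.0002  0.0907  0.0926]
blue top 565 mean [0.6305 0.1834 0.1078] circ [0.5217 0.136 ] 0.151
jar zmax [-0.0006  0.0852  0.0874]
jar top 627 mean [0.4566 0.1189 0.1035] circ [0.4319 0.1039] 0.0563
holder zmax [0.0099 0.0503 0.0677]
foot 1265 mean [ 0.5059 -0.1965  0.0111] circ [ 0.5082 -0.2042] 0.0559
seat 896 mean [ 0.5085 -0.2027  0.0287] circ [ 0.5075 -0.2127] 0.0455
tip 54 mean [ 0.4741 -0.1254  0.298 ] circ [ 0.4479 -0.067 ] 0.1559
orange line 56 [0.44734701 0.29508678] 15.064608935871291
blue line 49 [0.63865764 0.18730911] 159.14330044558167
```

View pics/crop.png

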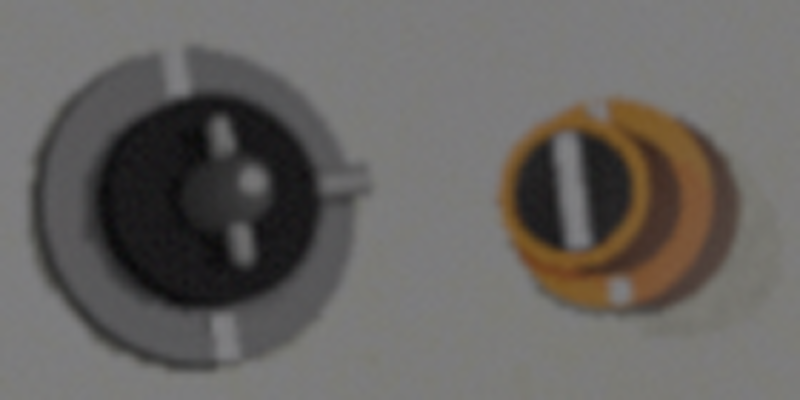

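The crop shows the holder's foot marks at crop pixels (176,72) and (226,335), and pins at (222,135) and (241,245). A steel spout sticks out to image right at (345,180). The orange stage's line runs from (564,135) to (577,245).

```bash
python3 - <<'E'
from h import *
f=dict(np.load('top0.npz')); P=pts(f); hsv=cv2.cvtColor(f['color'],cv2.COLOR_RGB2HSV);z=P[...,2]
def cp(x,y,ox,oy): return [ox+x*.175-.4,oy+y*.175-.4]
def ang(p): d=p[1]-p[0]; return np.degrees(np.arctan2(d[1],d[0]))%180
A=lambda L,ox,oy,zz: plane(f,np.array([cp(x,y,ox,oy) for x,y in L]),zz)
m=A([(176,72),(226,335)],388,198,.010); print('marks mid',m.mean(0),ang(m),np.linalg.norm(m[1]-m[0]))
p=A([(219,120),(243,262)],388,198,.049); print('pins mid',p.mean(0),ang(p),np.linalg.norm(p[1]-p[0]))
t=A([(252,180)],388,198,.068); print('tip?',t)
l=A([(564,135),(577,247)],125-70*0,228,.09) if 0 else A([(164,135),(177,247)],125,228,.09); print('line',l.mean(0),ang(l))
def ell(mask,zz,n):
    cs,_=cv2.findContours(mask.astype(np.uint8),0,1); c=max(cs,key=cv2.contourArea)
    q=plane(f,c[:,0].astype(float),zz)[:,:2].astype(np.float32); print(n,cv2.fitEllipse(q))
def roi(c,r):
    m=np.zeros(z.shape,bool); m[c[1]-r:c[1]+r,c[0]-r:c[0]+r]=1; return m
k=roi((423,233),20)&(hsv[...,2]<60); ell(k,.03,'seat')
ell(roi((156,262),20)&(z>.08)&(z<.1),.09,'orange top'); ell(roi((219,158),20)&(z>.08)&(z<.1),.09,'blue top'); ell(roi((255,256),20)&(z>.075)&(z<.1),.085,'jar')
g=dict(np.load('side0.npz'));hs=cv2.cvtColor(g['color'],cv2.COLOR_RGB2HSV);Pg=pts(g)
for n,(u,v),r in(('orange',(292,293),16),('blue',(215,223),12)):
    m=np.zeros(Pg.shape[:2],bool);m[v-r:v+r,u-r:u+r]=1; q=Pg[m&(abs(Pg[...,2]-.09)<.004)]; print('side',n,len(q),np.median(q,0),q.min(0),q.max(0))
E
```

```text
marks mid [ 0.51030623 -0.2042778   0.01      ] 8.185912484539216 0.09148458357552486
pins mid [ 0.50871355 -0.20227922  0.049     ] 6.860776338078722 0.04720022494801648
tip? [[ 0.50942812 -0.2031421   0.068     ]]
line [0.44561608 0.29479366 0.09      ] 9.734876284608589
seat ((0.5077700614929199, -0.19918718934059143), (0.07032723724842072, 0.07712996751070023), 23.723072052001953)
orange top ((0.4459061026573181, 0.2925736606121063), (0.045966461300849915, 0.04784572497010231), 148.2703399658203)
blue top ((0.6364730596542358, 0.18601728975772858), (0.04614463448524475, 0.0486978255212307), 116.30426025390625)
jar ((0.4582166373729706, 0.11988960951566696), (0.047485772520303726, 0.04822228103876114), 119.61557006835938)
side orange 690 [0.4458316  0.2960337  0.09191131] [0.42331854 0.26770697 0.08600083] [0.470506   0.31572294 0.09392507]
side blue 348 [0.63569717 0.18886605 0.09212563] [0.61545149 0.15944773 0.08603212] [0.6625481  0.20995677 0.09385065]
```

```bash
python3 -m pendant '[[[0,0,0,0.04,-0.158,-0.109,0],[0,0,0,0.078,-0.315,-0.2184,0],[0,0,0,0.078,-0.315,-0.2184,0],[0,0,0,0.078,-0.315,-0.2184,0],[0,0,0,0.078,-0.315,-0.2184,0],[0,0,0,0.078,-0.315,-0.2184,0],[0,0,0,0.078,-0.315,-0.2184,0],[0,0,0,0.078,-0.315,-0.2184,0],[0,0,0,0.078,-0.315,-0.2184,0],[0,0,0,0.078,-0.315,-0.2184,0],[0,0,0,0.078,-0.315,-0.2184,0]]]' 60
python3 - <<'E'
from h import *
f=grab_frame('side'); save(f,'s1.png')
E
```

```text
time: 1.48
tcp_pos: [0.4455, 0.2953, 0.1615]
tool_rot: [0.581, -0.404, 0.58, 0.404]
ft_force: [0.6, -0.5, 0.1]
grip_width: 1.001
```

View pics/s1.png

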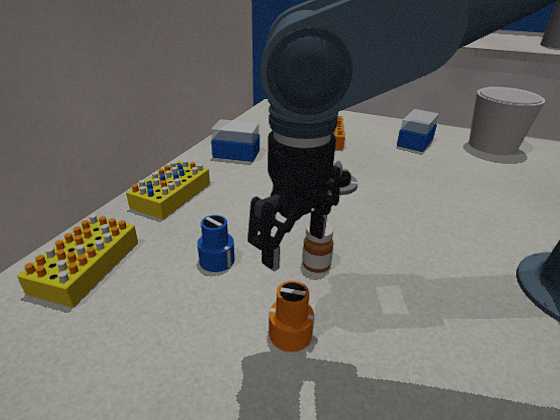

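The gripper hangs above the orange stage. Its fingertips at (270,265) and (318,232) straddle the neck at (292,292), so I'll descend and grip.

```bash
python3 -m pendant '[[[0,0,0,0.04,0,0,0],[0,0,0,0.08,0,0,0],[0,0,0,0.103,0,0,0],[0,0,0,0.103,0,0,0],[0,0,0,0.103,0,0,0],[0,0,0,0.103,0,0,1],[0,0,0,0.103,0,0,1],[0,0,0,0.103,0,0,1],[0,0,0,0.103,0,0,1],[0,0,0,0.103,0,0,1],[0,0,0,0.103,0,0,1],[0,0,0,0.103,0,0,1],[0,0,0,0.103,0,0,1]]]' 60
python3 -m pendant '[[[0,0,0,-0.03,0,0,1],[0,0,0,-0.06,0,0,1],[0,0,0,-0.1,0,0,1],[0,0,0,-0.14,0,0,1],[0,0,0,-0.14,0,0,1],[0,0,0,-0.14,0,0,1]]]'
python3 - <<'E'
from h import *
for n in('top','side'):
    f=grab_frame(n); save(f,n+'2.png'); np.savez(n+'2.npz',**f)
a=cv2.imread('pics/side2.png');b=cv2.imread('pics/top2.png')
cv2.imwrite('pics/c2.png',np.hstack([cv2.resize(a[100:340,200:400],(400,480)),cv2.resize(b[160:360,60:227],(400,480))]))
E
```

```text
time: 3.15
tcp_pos: [0.4466, 0.2946, 0.0595]
tool_rot: [0.581, -0.404, 0.58, 0.403]
ft_force: [-1.6, -2.0, 6.8]
grip_width: 0.551
time: 3.9
tcp_pos: [0.4451, 0.2941, 0.1971]
tool_rot: [0.58, -0.403, 0.581, 0.404]
ft_force: [-0.6, -0.4, -3.1]
grip_width: 0.549
```

View pics/c2.png

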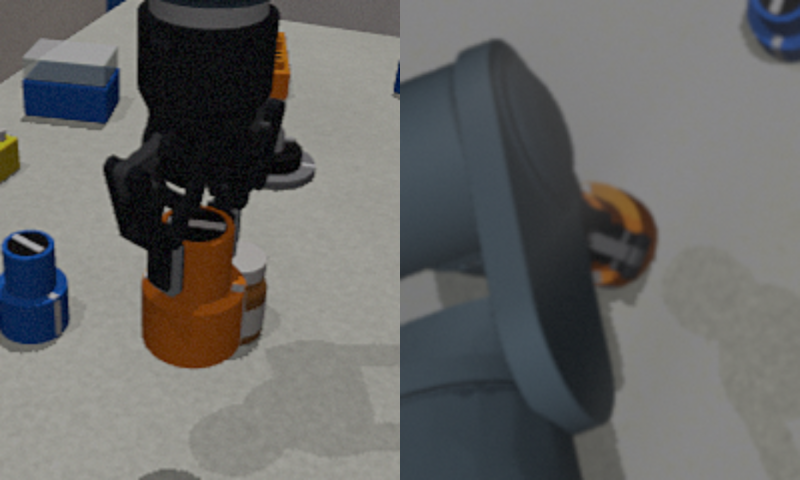

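The stage is held upright and clear of the bench (left panel, stage at about (195,290)). I'll carry it over the holder.

```bash
python3 -m pendant '[[[0,0,0,0,-0.02,-0.038,1],[0,0,0,0,-0.04,-0.076,1],[1,0,0,0,-0.06,-0.114,1],[1,0,0,0,-0.08,-0.152,1],[1,0,0,0,-0.1,-0.19,1],[2,0,0,0,-0.12,-0.228,1],[2,0,0,0,-0.14,-0.266,1],[2,0,0,0,-0.16,-0.304,1],[2,0,0,0,-0.18,-0.342,1],[2,0,0,0,-0.2,-0.38,1],[2,0,0,0,-0.22,-0.418,1],[2,0,0,0,-0.2334,-0.4435,1],[2,0,0,0,-0.2334,-0.4435,1],[2,0,0,0,-0.2334,-0.4435,1],[2,0,0,0,-0.2334,-0.4435,1]]]'
python3 - <<'E'
from h import *
for n in('top','side'):
    f=grab_frame(n); save(f,n+'3.png'); np.savez(n+'3.npz',**f)
a=cv2.imread('pics/side3.png');b=cv2.imread('pics/top3.png')
cv2.imwrite('pics/c3.png',np.hstack([cv2.resize(a[90:220,270:400],(400,400),interpolation=2),cv2.resize(b[170:300,360:490],(400,400),interpolation=2)]))
E
```

```text
time: 5.88
tcp_pos: [0.5094, -0.2016, 0.1977]
tool_rot: [0.587, -0.393, 0.588, 0.394]
ft_force: [0.6, 0.1, -1.7]
grip_width: 0.548
```

View pics/c3.png

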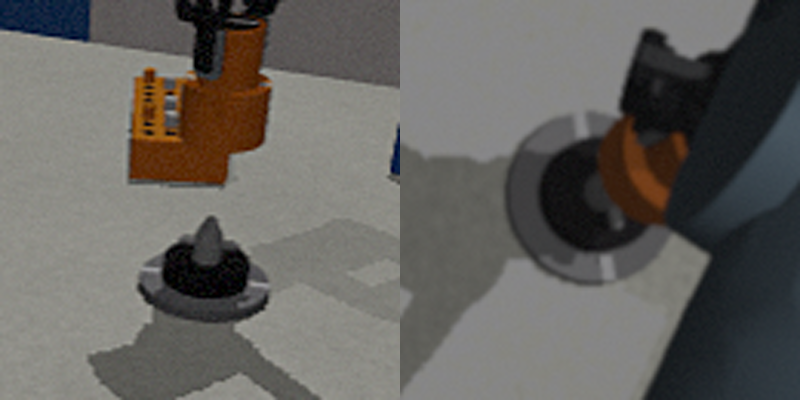

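In the side crop the stage hangs at about (235,110), above the post tip at (208,220). I need numbers to tell an offset from perspective.

```bash
python3 - <<'E'
from h import *
from scipy.optimize import least_squares
for n in('side','top'):
    f=dict(np.load(n+'3.npz'));P=pts(f);hs=cv2.cvtColor(f['color'],cv2.COLOR_RGB2HSV)
    near=np.linalg.norm(P[...,:2]-[.509,-.203],axis=-1)<.06
    m=near&(P[...,2]>.12)&(P[...,2]<.24)&(hs[...,1]>150)&((hs[...,0]<18))
    m=cv2.erode(m.astype(np.uint8),np.ones((2,2)))>0
    q=P[m]; print(n,len(q),np.percentile(q,[2,50,98],0).round(4).tolist())
    for lo,hi,r in((.143,.18,.034),(.19,.226,.024)):
        s=q[(q[:,2]>lo)&(q[:,2]<hi)]
        if len(s)>20:
            o=least_squares(lambda c:np.linalg.norm(s[:,:2]-c,axis=1)-r,[.509,-.203],loss='soft_l1',f_scale=.002); print(' fit',lo,len(s),o.x.round(4),abs(o.fun).mean())
    # holder foot / seat / tip by depth
    k=near&(P[...,2]>.035)&(P[...,2]<.075)&(hs[...,1]<120); s=P[k]; 
    print(' post',len(s),s.mean(0).round(4))
    def proj(X):
        c=cv2.Rodrigues(np.array(f['rvec'],float))[0]@np.array(X)+f['tvec'].ravel(); a=c[:2]/c[2]; a=a*(1+f['k1']*(a@a)); return a*[f['fx'],f['fy']]+[f['cx'],f['cy']]
    for X in([.509,-.203,.03],[.509,-.203,.068],[.509,-.203,.14],[.509,-.203,.21]): print('  ',X,proj(X).round(1))
    if n=='side':
        for v in range(110,150,4):
            u=np.where(m[v])[0]; print('   row',v,u.min() if len(u) else 0,u.max() if len(u) else 0)
E
```

```text
side 755 [[0.4771, -0.1976, 0.1432], [0.4991, -0.179, 0.1763], [0.5336, -0.1682, 0.2264]]
 fit 0.143 402 [ 0.5103 -0.204 ] 0.0010200422198413713
 fit 0.19 177 [ 0.5098 -0.2041] 0.0010677311553496896
 post 146 [ 0.5102 -0.1998  0.0515]
   [0.509, -0.203, 0.03] [336.7 175.1]
   [0.509, -0.203, 0.068] [338.3 161.6]
   [0.509, -0.203, 0.14] [341.5 134.5]
   [0.509, -0.203, 0.21] [344.9 105.7]
   row 110 344 354
   row 114 343 353
   row 118 331 353
   row 122 333 356
   row 126 329 356
   row 130 330 355
   row 134 329 355
   row 138 335 351
   row 142 0 0
   row 146 0 0
top 525 [[0.4784, -0.1882, 0.146], [0.4979, -0.1766, 0.181], [0.5206, -0.167, 0.2266]]
 fit 0.143 238 [ 0.5099 -0.2015] 0.0005866179455852716
 fit 0.19 92 [ 0.5104 -0.2003] 0.0012782946893346093
 post 90 [ 0.5019 -0.1983  0.0476]
   [0.509, -0.203, 0.03] [425.3 232.2]
   [0.509, -0.203, 0.068] [431.6 229.3]
   [0.509, -0.203, 0.14] [445.3 223.1]
   [0.509, -0.203, 0.21] [461.1 215.8]
```

Depth fits put the stage axis at (0.510, −0.203), upright and within 2 mm of the holder axis, so I'll lower it.

```bash
python3 -m pendant '[[[0,0,0,0.03,0,0,1],[0,0,0,0.06,0,0,1],[0,0,0,0.075,0,0,1],[0,0,0,0.085,0,0,1],[0,0,0,0.092,0,0,1],[0,0,0,0.098,0,0,1],[0,0,0,0.103,0,0,1],[0,0,0,0.103,0,0,1],[0,0,0,0.103,0,0,1]]]'
```

```text
time: 7.1
tcp_pos: [0.5099, -0.2028, 0.0956]
tool_rot: [0.588, -0.393, 0.588, 0.393]
ft_force: [0.1, 0.2, -1.2]
grip_width: 0.549
```

```bash
python3 -m pendant '[[[0,0,0,0.003,0,0,1],[0,0,0,0.005,0,0,1],[0,0,0,0.006,0,0,1],[0,0,0,0.007,0,0,1],[0,0,0,0.007,0,0,1],[0,0,0,0.007,0,0,1]]]'
```

```text
time: 7.85
tcp_pos: [0.5099, -0.2028, 0.0895]
tool_rot: [0.588, -0.393, 0.588, 0.393]
ft_force: [-3.8, 1.3, 7.5]
grip_width: 0.548
```

It is seated: contact is at 7.5 N and the TCP height is the expected 0.0895. Now the quarter turn clockwise, which is + about the downward tool x.

```bash
python3 -m pendant '[[[8,0,0,0,0,0,1],[16,0,0,0,0,0,1],[24,0,0,0,0,0,1],[32,0,0,0,0,0,1],[40,0,0,0,0,0,1],[48,0,0,0,0,0,1],[56,0,0,0,0,0,1],[64,0,0,0,0,0,1],[72,0,0,0,0,0,1],[80,0,0,0,0,0,1],[86,0,0,0,0,0,1],[91,0,0,0,0,0,1],[91,0,0,0,0,0,1],[91,0,0,0,0,0,1]]]'
python3 - <<'E'
from h import *
s=readout.read_state(); print(s['wrist_torque'],s['qpos'][5],R.from_quat(np.roll(s['tool_rot'],-1)).as_matrix().round(3))
f=grab_frame('side'); save(f,'s4.png'); a=f['color'][90:220,270:400]
g=grab_frame('top'); b=g['color'][170:300,360:490]
cv2.imwrite('pics/c4.png',np.hstack([cv2.resize(x,(400,400),interpolation=2) for x in(a,b)])[...,::-1])
E
```

```text
time: 9.6
tcp_pos: [0.5109, -0.2032, 0.0894]
tool_rot: [0.694, 0.143, 0.691, -0.144]
ft_force: [1.0, 0.6, 5.2]
grip_width: 0.548
[ 0.04999534 -0.54922526  0.03481874] -0.17727403928922292 [[ 0.003  0.397  0.918]
 [-0.001  0.918 -0.397]
 [-1.    -0.     0.003]]
```

View pics/c4.png

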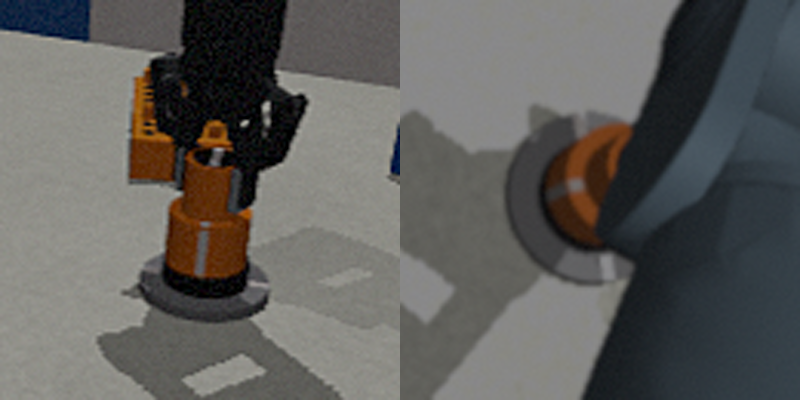

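The stage has turned with the gripper. Its white skirt mark now faces the camera at (205,245), about 90° from the foot marks. I'll release, retreat upward and check.

```bash
python3 -m pendant '[[[0,0,0,-0.001,0,0,0.5],[0,0,0,-0.001,0,0,0],[0,0,0,-0.001,0,0,0],[0,0,0,-0.001,0,0,0],[0,0,0,-0.001,0,0,0],[0,0,0,-0.001,0,0,0],[0,0,0,-0.03,0,0,0],[0,0,0,-0.06,0,0,0],[0,0,0,-0.1,0,0,0],[0,0,0,-0.14,0,0,0],[0,0,0,-0.16,0,0,0],[0,0,0,-0.16,-0.05,-0.04,0],[0,0,0,-0.16,-0.10,-0.08,0],[0,0,0,-0.16,-0.14,-0.12,0],[0,0,0,-0.16,-0.18,-0.16,0],[0,0,0,-0.16,-0.18,-0.16,0],[0,0,0,-0.16,-0.18,-0.16,0]]]'
python3 - <<'E'
from h import *
f=grab_frame('side'); np.savez('side5.npz',**f); a=f['color'][90:220,270:400]
g=grab_frame('top'); save(g,'top5.png'); save(f,'side5.png');np.savez('top5.npz',**g); b=g['color'][170:300,360:490]
cv2.imwrite('pics/c5.png',np.hstack([cv2.resize(x,(400,400),interpolation=2) for x in(a,b)])[...,::-1])
E
```

```text
time: 11.82
tcp_pos: [0.2914, -0.304, 0.2478]
tool_rot: [0.692, 0.144, 0.692, -0.144]
ft_force: [0.3, -0.3, -1.0]
grip_width: 0.996
```

View pics/c5.png

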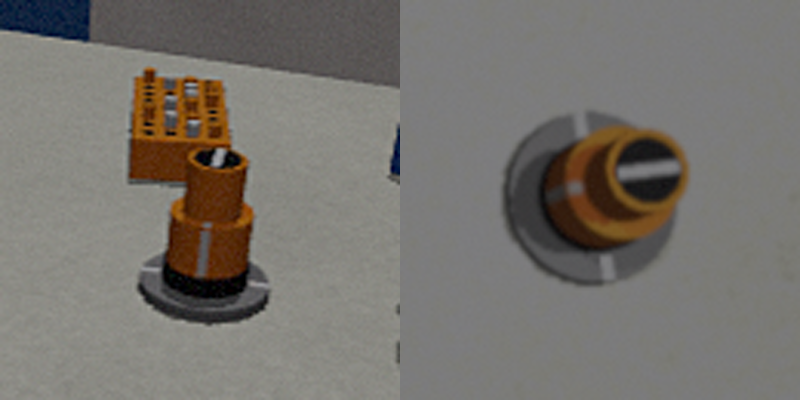

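The gripper is clear. The stage stands upright on the seat, with its line from (618,172) to (682,167) in the right crop, roughly perpendicular to the foot marks. One numeric check, including the bystanders.

```bash
python3 - <<'E'
from h import *
g=dict(np.load('top5.npz'));P=pts(g)
l=plane(g,np.array([[360+(x)*.325-.3,170+y*.325-.3] for x,y in((218,174),(284,167))]),.12); d=l[1]-l[0]
print('line',np.degrees(np.arctan2(d[1],d[0])),l.mean(0))
q=P[(np.linalg.norm(P[...,:2]-[.51,-.203],axis=-1)<.03)]; print('top z',np.percentile(q[:,2],[50,90,97]))
f0=dict(np.load('top0.npz'))
for n,c,r in(('blue',(220,164),26),('jar',(255,256),22)):
    s=np.s_[c[1]-r:c[1]+r,c[0]-r:c[0]+r]; print(n,'mean change',np.abs(g['color'][s].astype(int)-f0['color'][s]).mean())
E
```

```text
line -83.70213384630452 [ 0.50864505 -0.20306741  0.12      ]
top z [0.11771625 0.12070642 0.12168367]
blue mean change 0.9845907297830375
jar mean change 0.871900826446281
```

```bash
python3 -c "
from workcell import workorder; print(workorder.finish_job())"
```

```text
the job is handed in; nothing more can be done
None
```

The orange stage is on the holder, turned about 91° clockwise and released. I handed the job in at about 12 s on the robot's clock. I gripped the stage by its neck, carried it over the jar and lowered it over the pins until it sat on the seat with 7.5 N contact.

**Last checks, after the gripper had backed away:**
- **Fully down:** the stage top measures 0.120 to 0.121 m, against 0.120 m expected when seated. Its axis is within about 1 mm of the holder's, and it stands upright.
- **Quarter turn:** its white line is at −84°, against pins at about 7 to 8°.
- **Bystanders:** the top-view images of the blue stage and the amber jar are unchanged.

No check failed. Early estimates of the holder centre differed by up to 5 mm between features. The post tip and pins agreed to within 1 mm, so I used those, and the stage went past the pins without catching. I judged the lock from the angle and height, and did not pull on the stage to test it.

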